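# Stack flanged spacers on the transit spindle, widest first

### The arm

A 6-joint arm with a two-finger parallel gripper is mounted at the origin on a cart in front of the work surface, level with it; the furniture and walls round the work are solid. World frame = base frame: x ahead of the robot, y to its left, z up, the work surface at z = 0. Lengths are in m, angles in degrees, forces in N, time in s.
With the tool pointing down it reaches from about 0.35 to 0.875 m from the base axis. Payload 15.5 kg.
Tool frame: the origin (TCP) lies midway between the tips of the shut fingers; the grasp point (between the pads) lies ctrl.pinch_z behind it (ctrl.pinch_z is the distance from the TCP to the grasp point, in m); z points along the fingers, y is the line along which they close (so a half turn about z gives the same grasp; the last joint's range is limited). The gripper opens to 85 mm and grips with 20 to 120 N. Pads are 22 mm wide; open, the fingers measure 114 mm over their backs; the gripper's body (76 mm by 85 mm) begins 54 mm behind the grasp point. The pads swing forward as they close: fully open they stand 13 mm farther back than shut.
Start: joints at [65.403, 28.281, 77.091, -0, 74.628, -5.472], TCP at [0.205, 0.591, 0.231] pointing down, gripper open.
Joint ranges: [-166.48, 166.48], [-47.26, 123.95], [12.59, 153.08], [-70.14, 250.14], [6.76, 159.57], [-176.63, 176.63]. Speed limits (degrees/s): [108.29, 108.29, 147.25, 172.46, 172.46, 172.46].

### API

Orientations are given as a 3x3 rotation matrix whose columns are the frame's x, y, z axes.
In Python, from cell import ctrl gives the robot as it stands. Calls block until the motion is done:
- ctrl.move_pose(position, orientation): joint-space move of the TCP to a pose.
- ctrl.line_to(position, velocity=0.15, orientation=None, guard=None): straight line of the TCP; orientation=None keeps the orientation; velocity is the mean speed in m/s. With guard (N) it stops when the force on the tool has changed by that much, and returns True; else False.
- ctrl.goto_joints(angles): joint-space move.
- ctrl.gripper_open() and ctrl.grasp(strength=None): open the fingers fully, or close them until they stop; strength is the grip in N (None keeps the last).
- ctrl.sleep(seconds).
- ctrl.ik(position, orientation): joint angles nearest the present ones, or None.
- ctrl.get_obs(): the state.
- ctrl.camera(name): name is "side" or "top"; returns a dict with "frame" (420x560x3 uint8, red, green, blue), "camera_matrix" (3x3 intrinsics, pixels), "dist_coeffs" ([k1, k2, p1, p2, k3] as OpenCV has them; the pictures are not rectified), "origin" and "rotation" of the camera in the world. Camera axes: x right, y down, z forward; pixel columns grow to the right and rows downward; lengths in m; the calibration is good to about 2 mm. A picture is of the moment at which its call begins. There is no depth.
A pose or a line that the arm cannot do raises ctrl.PlanningError and nothing moves.
- ctrl.finish_job(): hands the job in, once; it reports no verdict.
Trained networks look in the newest picture that a camera, given by its name, has taken for a name from the list of things; names that differ only in an ending like _2 or _b are one class to them, and where a whole thing is asked for, a point or a joint stands for the part that bears it (a point fixed in the world has none). Each returns a list of dicts, best first, with "conf" (0 to 1); they miss things now and then, are a little off and sometimes report something else, mostly with a low value. They report only what shows in the picture. A call takes as long as a camera call. They do not tell look-alikes from the thing itself.
- ctrl.search_frame(camera, target): "location" ([x, y, z] in m, in world coordinates, good to about 4 mm: the middle of the surface that is visible of it).
The state is a dict: "time": time; "q": joint angles; "dq": joint speeds; "effort": joint torques, N m; "eef_pos": TCP position; "eef_rot": TCP orientation; "ft_force": force on the tool from outside, world axes, zero at the start; "wrist_torque": the same for the moment, N m; "gripper_width": opening from 0.0 (shut) to 1.0 (fully open).
Only numpy, scipy, OpenCV 4.12 (cv2) and the standard library are available. Lean on these libraries where they do the work, as an engineer would, in place of code of your own. Each camera call takes 0.05 s, during which the arm holds its last target. There are 200 camera calls.

### The job

Pack the three loose aluminium flanged spacers for transit by threading them onto the upright spindle of the steel stand, hubs up, in order of flange size: the widest at the bottom, then the middle one, the narrowest on top, each sitting flat and fully down. Lower every spacer all the way down onto its seat and let go there, do not let it drop, and leave the other things on the bench where they are.

Things in the scene. Friction and masses are not known exactly. Their poses are not given: they have to be found in the camera images.
- spacer_wide: the widest of three loose plain aluminium flanged spacers: a round flange 120 mm in diameter and 8 mm thick, with a round hub 44 mm in diameter standing up from its middle, 22 mm high in all, and a plain bore 26 mm wide right through; about 280 g (varies). Origin: on the bore's axis, at the flange's underside; z points up through the hub. It starts lying flat on the bench, hub up
- spacer_middle: the middle one of three loose plain aluminium flanged spacers: a round flange 95 mm in diameter and 8 mm thick, with a round hub 44 mm in diameter standing up from its middle, 22 mm high in all, and a plain bore 26 mm wide right through; about 190 g (varies). Origin: on the bore's axis, at the flange's underside; z points up through the hub. It starts lying flat on the bench, hub up
- spacer_narrow: the narrowest of three loose plain aluminium flanged spacers: a round flange 70 mm in diameter and 8 mm thick, with a round hub 44 mm in diameter standing up from its middle, 22 mm high in all, and a plain bore 26 mm wide right through; about 130 g (varies). Origin: on the bore's axis, at the flange's underside; z points up through the hub. It starts lying flat on the bench, hub up
- stand: transit stand, fixed to the bench: a dark square steel plate 130 x 130 x 12 mm with four low bolt heads (4 mm) at its corners and one upright round steel spindle, 20 mm in diameter, in its middle. The spindle rises 72 mm above the plate and its last 8 mm taper to a rounded tip. Origin: on the spindle axis at bench level; z up, x and y along its sides
- spindle_tip (a point): the top of the spindle's rounded tip, 84 mm above the bench
- cap_press: fixed equipment: green arbor press at the left of the bench, about 320 mm deep (x, with its lever), 175 mm wide and 435 mm high; it stands between the arm's starting place (left of the bench) and the work, so draw the tool in towards the base before swinging across. Origin under its base
- parts_cabinet: fixed equipment: grey drawer cabinet at the right of the bench, 220 x 230 mm and 170 mm high; origin under its centre
- hammer: bystander: claw hammer with wooden handle, 125 x 247 x 47 mm, lying behind the stand; origin at the centre of its underside, handle along y
- label_pad: bystander: pad of cards, 79 x 97 x 11 mm; origin at the centre of its underside
- end_cap: bystander: round yellow plastic end cap, 91 mm in diameter and 16 mm high, closed (no bore); origin at the centre of its underside
- bench_coupling: bystander: coupling with two yellow end caps, 81 x 90 x 55 mm; origin at the centre of its underside
- screwdriver: bystander: red-handled screwdriver, 81 x 202 x 24 mm, lying on the robot's side of the work; origin at the centre of its underside, its length nearly across the bench (world y) at the start
Mind the look-alikes: they are no part of the job. Leave any purple look-alike of the spacer_middle alone.

How it is judged (in metres and radians):
On the way, in this order (a step that is already met when the one before it is completed fails the run):
1. the widest spacer is fully down on the stand's plate (horizontal distance between spacer_wide and stand below 0.006 m and z of spacer_wide in the frame of stand between 0.008 and 0.016 m and angle between spacer_wide's own z axis and vertical below 0.07 rad and linear speed of spacer_wide below 0.03 m/s), for 0.2 s.
2. the middle spacer is fully down on the widest one's hub (horizontal distance between spacer_middle and stand below 0.006 m and z of spacer_middle in the frame of stand between 0.03 and 0.038 m and angle between spacer_middle's own z axis and vertical below 0.07 rad and linear speed of spacer_middle below 0.03 m/s), for 0.2 s.
3. the narrowest spacer is fully down on the middle one's hub (horizontal distance between spacer_narrow and stand below 0.006 m and z of spacer_narrow in the frame of stand between 0.052 and 0.06 m and angle between spacer_narrow's own z axis and vertical below 0.07 rad and linear speed of spacer_narrow below 0.03 m/s), for 0.2 s.
At the end, for the whole second after the job is handed in: All three spacers are on the spindle, hubs up, released and at rest: widest on the plate, then the middle one, narrowest on top; each within 6 mm of the spindle axis, within 4 mm of its seated height (undersides 12, 34, 56 mm above the bench), tilted under 0.07 rad (all of step 1 and all of step 2 and all of step 3); the robot touches nothing.
It fails at once if a spacer is dropped (faster than 0.6 m/s with no finger on it: a fall of about 20 mm) ((linear speed of spacer_wide above 0.6 m/s and contact force between the fingers and spacer_wide below 0.05 N) or (linear speed of spacer_middle above 0.6 m/s and contact force between the fingers and spacer_middle below 0.05 N) or (linear speed of spacer_narrow above 0.6 m/s and contact force between the fingers and spacer_narrow below 0.05 N)).
It fails at once if the hammer, card pad, end cap, coupling or screwdriver is moved more than 40 mm (distance of any of hammer, label_pad, end_cap, bench_coupling, screwdriver from where it was at the start of the episode above 0.04 m).
It also fails if it takes over 70 s, if anything falls off the work surface, if the arm or the gripper's body presses on something with over 40 N, if the wrist force passes 120 N, or if a joint passes its speed limit or range.

## Working session

There is one attempt and no reset: what is moved stays moved. The work goes in short steps, each a Python script; the robot and the scene stay as the last script left them, time stands still between calls to the robot, and variables do not carry over. Pictures are saved under pics/ and viewed, on a budget of 10 in all, crops included, one or two more only if the job needs it, and the job is handed in when it is done.

```bash
mkdir -p pics; ls; python3 - <<'E'
from cell import ctrl
import cv2
for c in("top","side"):
    d=ctrl.camera(c); cv2.imwrite(f"pics/{c}0.png",d["frame"][:,:,::-1])
    print(c,d["camera_matrix"].round(1).tolist(),d["dist_coeffs"],d["origin"],d["rotation"].round(3).tolist())
    for t in("spacer_wide","spacer_middle","spacer_narrow","stand","spindle_tip","end_cap","screwdriver","hammer","label_pad","bench_coupling","cap_press","parts_cabinet"):
        print(t,[(r["location"].round(3).tolist() if hasattr(r["location"],"round") else r["location"],round(r["conf"],2)) for r in ctrl.search_frame(c,t)])
o=ctrl.get_obs();print(ctrl.pinch_z,o["time"],o["eef_rot"])
E
```

```text
pics
top [[384.1, 0.0, 279.6], [0.0, 384.1, 206.9], [0.0, 0.0, 1.0]] [-0.05193428  0.          0.          0.          0.        ] [ 0.39356136 -0.0092784   1.45862626] [[-0.007, -0.992, 0.128], [-1.0, 0.007, 0.001], [-0.002, -0.128, -0.992]]
spacer_wide [([0.6014, -0.2994, 0.0055], 0.83)]
spacer_middle [([0.4647, 0.138, 0.0081], 0.86), ([0.7948, 0.1393, 0.0063], 0.74), ([0.4002, 0.3573, 0.0447], 0.64)]
spacer_narrow [([0.6664, 0.1117, 0.008], 0.75), ([0.5604, 0.3383, 0.0107], 0.16)]
stand [([0.5648, -0.0473, 0.0167], 0.89)]
spindle_tip [([0.5589, -0.044, 0.0111], 0.69), ([0.4687, 0.135, 0.0083], 0.5)]
end_cap [([0.7057, 0.3009, 0.0156], 0.93)]
screwdriver [([0.3456, 0.1892, 0.0215], 0.69)]
hammer [([0.6997, -0.1736, 0.0247], 0.76)]
label_pad [([0.5565, 0.3402, 0.0123], 0.6)]
bench_coupling [([0.3992, 0.3573, 0.0489], 0.86)]
cap_press []
parts_cabinet []
side [[453.3, 0.0, 273.8], [0.0, 453.3, 210.7], [0.0, 0.0, 1.0]] [-0.10141969  0.          0.          0.          0.        ] [0.65009587 1.00262018 1.04530827] [[-0.996, 0.067, -0.055], [0.086, 0.679, -0.729], [-0.011, -0.731, -0.682]]
spacer_wide [([0.5978, -0.2915, 0.0105], 0.84)]
spacer_middle [([0.7967, 0.1458, 0.0088], 0.97)]
spacer_narrow [([0.6672, 0.1244, 0.0111], 0.58)]
stand [([0.5653, -0.0389, 0.0155], 0.75), ([0.5556, 0.3802, 0.0041], 0.58)]
spindle_tip [([0.5671, -0.0386, 0.0148], 0.81)]
end_cap [([0.6995, 0.3062, 0.0149], 0.77)]
screwdriver [([0.3431, 0.2093, 0.0163], 0.72)]
hammer [([0.7047, -0.1782, 0.021], 0.66)]
label_pad [([0.5559, 0.3809, 0.0061], 0.61)]
bench_coupling [([0.4094, 0.3675, 0.0471], 0.89)]
cap_press [([0.4668, 0.146, 0.0056], 0.34)]
parts_cabinet [([0.7021, -0.1743, 0.0192], 0.58)]
0.0187 1.3 [[-9.44803157e-01  3.27638511e-01  2.95463382e-05]
 [ 3.27638512e-01  9.44803157e-01 -8.63346067e-07]
 [-2.81983390e-05  8.86482617e-06 -1.00000000e+00]]
```

View pics/top0.png

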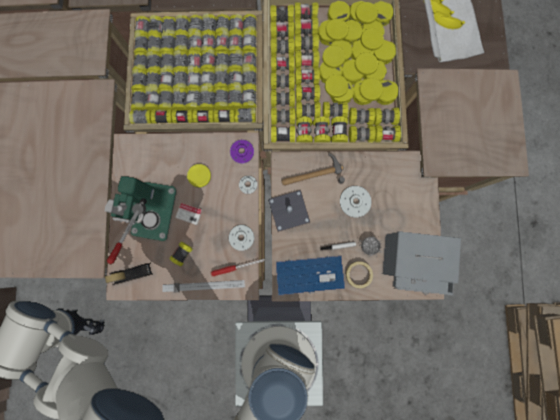

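View pics/side0.png

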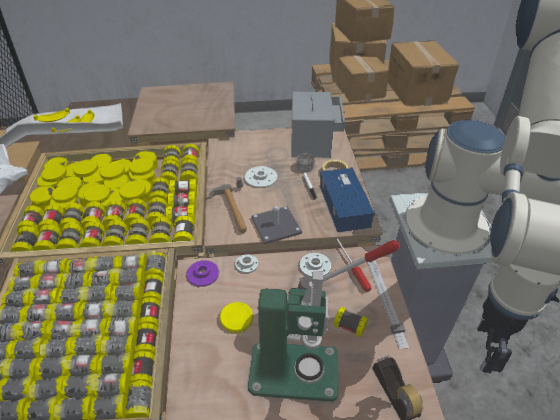

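Top view: wide at (356,202), middle at (241,237), narrow at (248,184) and the stand at (290,210). The purple ring at (242,152) is the look-alike, and the network's second "middle" hit at (0.795, 0.139) is that same ring. The middle spacer I want is the plain aluminium one at (241,237). Next I'll rectify patches to confirm this and measure precisely.

```bash
cat > h.py <<'E'
from cell import ctrl
import numpy as np, cv2
def shot(c): return ctrl.camera(c)
def proj(d,P):
    R=np.array(d["rotation"]).T; t=-R@np.array(d["origin"])
    return cv2.projectPoints(np.float64(P).reshape(-1,1,3),cv2.Rodrigues(R)[0],t,d["camera_matrix"],d["dist_coeffs"])[0][:,0]
def ray(d,uv):
    n=cv2.undistortPoints(np.float64(uv).reshape(-1,1,2),d["camera_matrix"],d["dist_coeffs"])[:,0]
    return np.c_[n,np.ones(len(n))]@np.array(d["rotation"]).T
def patch(d,x,y,z,half=0.08,n=320):
    # rows: x decreasing downward, columns: y decreasing to the right (as in top view)
    a=np.linspace(half,-half,n); X,Y=np.meshgrid(x+a,y+a,indexing="ij")
    m=proj(d,np.c_[X.ravel(),Y.ravel(),np.full(X.size,z)]).reshape(n,n,2).astype(np.float32)
    return cv2.remap(d["frame"],m[...,0],m[...,1],cv2.INTER_CUBIC)
def rim(d,x,y,z,r,it=4):
    """centre of a bright disc of radius r at height z: robust circle fit to radial edges"""
    g=cv2.GaussianBlur(cv2.cvtColor(d["frame"],cv2.COLOR_RGB2GRAY),(0,0),.7).astype(np.float32)
    for _ in range(it):
        th=np.linspace(0,2*np.pi,120,endpoint=False); rr=np.arange(r-.012,r+.012,.0005)
        T,Rr=np.meshgrid(th,rr,indexing="ij")
        P=np.c_[(x+Rr*np.cos(T)).ravel(),(y+Rr*np.sin(T)).ravel(),np.full(T.size,z)]
        m=proj(d,P).astype(np.float32)
        v=cv2.remap(g,m[:,0].reshape(T.shape),m[:,1].reshape(T.shape),cv2.INTER_LINEAR)
        gr=-np.gradient(v,axis=1); k=gr.argmax(1); w=gr.max(1); e=rr[k]
        ok=w>.4*np.median(w)
        A=np.c_[np.cos(th),np.sin(th),np.ones(120)][ok]; b=(e-r)[ok]
        from scipy.optimize import least_squares
        s=least_squares(lambda p:A@p-b,[0,0,0],loss="soft_l1",f_scale=.001).x
        x+=s[0];y+=s[1]
    return np.array([x,y]),s[2],ok.sum(),np.median(abs(A@s-b))
E
python3 - <<'E'
from h import *
T,S=shot("top"),shot("side")
G={"w":(.601,-.297,.06),"m":(.465,.140,.0475),"n":(.667,.118,.035)}
for k,(x,y,r) in G.items():
    for nm,d in(("top",T),("side",S)):
        c,dr,n,e=rim(d,x,y,.008,r); print(k,nm,c.round(4),"dr %.4f"%dr,n,"%.4f"%e)
tiles=[patch(T,x,y,.008,n=200) for x,y,_ in G.values()]+[patch(T,.795,.14,.008,n=200)]
row1=np.hstack(tiles)
def crop(d,P,h,n):
    u=proj(d,P)[0]; print(u); u=np.round(u).astype(int)
    return cv2.resize(d["frame"][u[1]-h:u[1]+h,u[0]-h:u[0]+h],(n,n),interpolation=cv2.INTER_CUBIC)
row2=np.hstack([crop(T,[.565,-.043,.03],25,400),crop(S,[.565,-.043,.04],30,400)])
cv2.imwrite("pics/m1.png",np.vstack([row1,row2])[:,:,::-1])
E
```

```text
w top [ 0.6006 -0.2966] dr -0.0005 120 0.0007
w side [ 0.5987 -0.2983] dr -0.0008 120 0.0008
m top [0.4655 0.1395] dr -0.0005 120 0.0007
m side [0.4643 0.1383] dr -0.0005 120 0.0006
n top [0.6651 0.113 ] dr -0.0035 119 0.0024
n side [0.668  0.1129] dr -0.0005 119 0.0006
[289.15972449 210.17600567]
[275.78241181 216.62240799]
```

View pics/m1.png

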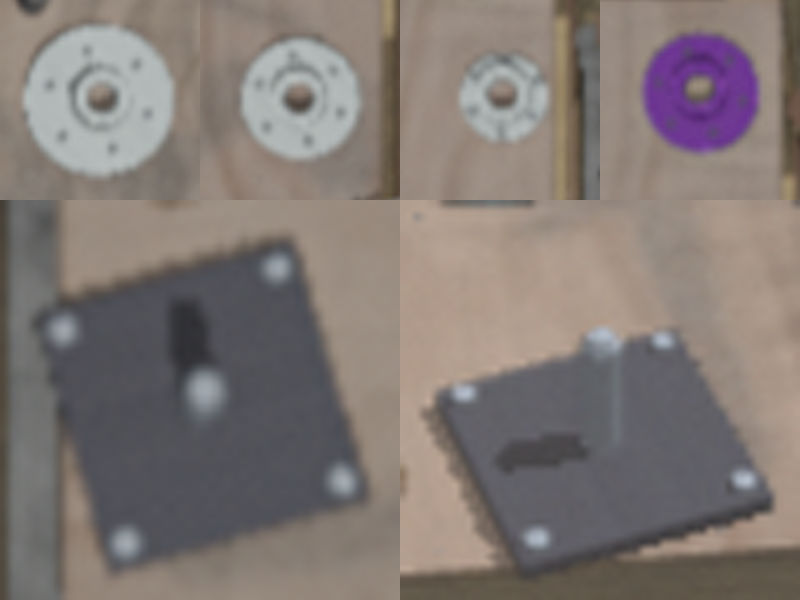

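Top row: wide, middle and narrow are plain aluminium and the fourth is the purple look-alike, so I leave it. The lower crops show the bolts and the spindle clearly. I'll locate the spindle axis from the bolt heads and the tip, then start moving.

```bash
python3 - <<'E'
from h import *
T,S=shot("top"),shot("side")
def bl(d,uv,r=3):
    g=cv2.cvtColor(d["frame"],cv2.COLOR_RGB2GRAY).astype(float)
    for _ in range(3):
        c=np.round(uv).astype(int); w=g[c[1]-r:c[1]+r+1,c[0]-r:c[0]+r+1]
        w=np.clip(w-np.median(w)-15,0,None); Y,X=np.mgrid[-r:r+1,-r:r+1]
        uv=c+np.array([(w*X).sum(),(w*Y).sum()])/w.sum()
    return uv
B={"top":(T,[(63,130),(277,68),(342,281),(125,343)],8,(264,185),(206,190)),
   "side":(S,[(64,192),(263,140),(344,280),(137,338)],400/60,(246,187),(202,141))}
def xy(d,uv,z):
    r=ray(d,uv); o=np.array(d["origin"]); return (o+r*((z-o[2])/r[:,2])[:,None])[:,:2]
L=[]
for k,(d,b,s,o,tip) in B.items():
    f=lambda p:(np.array(p)+.5)/s-.5+o
    P=xy(d,[bl(d,f(p)) for p in b],.0155); print(k,P.round(4).tolist(),"mean",P.mean(0).round(4),np.linalg.norm(P-P.mean(0),axis=1).round(4))
    t=f(tip); print("tip at z .081:",xy(d,t,.081).round(4))
    e=P[1]-P[0]; print("angle",np.degrees(np.arctan2(e[1],e[0]))%90)
for r in (.033,.035): print(rim(T,.667,.114,.008,r),rim(S,.668,.113,.008,r))
for p in [(.465,.139,.007),(.667,.113,.007),(.6,-.297,.007),(.565,-.043,.019)]:
    for a in (0,90):
        c,s=np.cos(np.radians(a)),np.sin(np.radians(a)); R=np.array([[c,s,0],[s,-c,0],[0,0,-1.]])
        for z in (p[2],.16): print(p,a,z,ctrl.ik([p[0],p[1],z],R))
E
```

```text
top [[0.603, 0.0238], [0.6339, -0.0795], [0.5331, -0.1125], [0.4994, -0.0042]] mean [ 0.5674 -0.0431] [0.0758 0.0758 0.0774 0.0783]
tip at z .081: [[ 0.5657 -0.0424]]
angle 16.639583720266387
side [[0.6318, -0.0866], [0.5295, -0.115], [0.496, -0.0098], [0.6014, 0.0214]] mean [ 0.5647 -0.0475] [0.0777 0.0761 0.0784 0.0781]
tip at z .081: [[ 0.5646 -0.0405]]
angle 15.50971281154898
(array([0.66451383, 0.11305501]), np.float64(-0.0017059676541162363), np.int64(120), np.float64(0.002163717705768364)) (array([0.66771239, 0.11273805]), np.float64(0.001565477113355935), np.int64(116), np.float64(0.0008378266248546241))
(array([0.66459983, 0.11373889]), np.float64(-0.0032442546213396557), np.int64(120), np.float64(0.0021693701240550547)) (array([0.66783295, 0.11285169]), np.float64(-0.0004917049665466336), np.int64(118), np.float64(0.0005315811831633104))
(0.465, 0.139, 0.007) 0 0.007 [ 9.58881617e+00  3.78958634e+01  1.08420322e+02 -2.54444375e-14
  3.36838145e+01  9.95888162e+01]
(0.465, 0.139, 0.007) 0 0.16 [ 9.58881617e+00  2.25334345e+01  1.01430459e+02 -2.54444375e-14
  5.60361069e+01 
[... 1123 characters left out ...]
01 -2.54444375e-14
  5.28175852e+01 -3.14428577e+01]
(0.6, -0.297, 0.007) 90 0.16 [-3.14428577e+01  3.57375229e+01  7.48829843e+01 -2.54444375e-14
  6.93794929e+01 -3.14428577e+01]
(0.565, -0.043, 0.019) 0 0.019 [-1.03898579e+01  3.99887829e+01  9.63706307e+01 -2.54444375e-14
  4.36405864e+01  7.96101421e+01]
(0.565, -0.043, 0.019) 0 0.16 [-1.03898579e+01  2.82103042e+01  9.03260940e+01 -2.54444375e-14
  6.14636019e+01  7.96101421e+01]
(0.565, -0.043, 0.019) 90 0.019 [-1.03898579e+01  3.99887829e+01  9.63706307e+01 -2.54444375e-14
  4.36405864e+01 -1.03898579e+01]
(0.565, -0.043, 0.019) 90 0.16 [-1.03898579e+01  2.82103042e+01  9.03260940e+01 -2.54444375e-14
  6.14636019e+01 -1.03898579e+01]
```

```bash
cat >> h.py <<'E'
def R(a):
    c,s=np.cos(np.radians(a)),np.sin(np.radians(a)); return np.array([[c,s,0],[s,-c,0],[0,0,-1.]])
def rep(m=""):
    o=ctrl.get_obs(); print(m,"t%.1f"%o["time"],np.round(o["eef_pos"],4),"F",np.round(o["ft_force"],1),"w%.3f"%o["gripper_width"])
def pick(x,y,a,z=.008):
    """centre the spacer crosswise with a light grip, then take it turned by 90 degrees"""
    ctrl.move_pose([x,y,.10],R(a)); ctrl.line_to([x,y,z],.12,guard=15); rep("down")
    ctrl.grasp(20); rep("g1"); ctrl.gripper_open()
    ctrl.line_to([x,y,z+.02],.12)
    ctrl.move_pose([x,y,z+.02],R(a+90)); ctrl.line_to([x,y,z],.08,guard=15)
    ctrl.grasp(60); rep("g2")
    ctrl.line_to([x,y,.16],.12); rep("up")
E
python3 - <<'E'
from h import *
q=np.array(ctrl.get_obs()["q"]); az=np.radians(70.9)
p=[.40*np.cos(az),.40*np.sin(az),.28]
ctrl.line_to(p,.3); q=np.array(ctrl.get_obs()["q"])
q[0]=-26; ctrl.goto_joints(q); rep("swung")
pick(.5997,-.2974,-30)
ctrl.sleep(.3)
for c in("top","side"): cv2.imwrite(f"pics/{c}2.png",shot(c)["frame"][120:320,130:450,::-1])
a=cv2.imread("pics/top2.png");b=cv2.imread("pics/side2.png")
cv2.imwrite("pics/m2.png",cv2.resize(np.vstack([a,b]),None,fx=1.5,fy=1.5,interpolation=cv2.INTER_CUBIC));rep()
E
```

```text
swung t4.6 [ 0.383  -0.1199  0.28  ] F [ 0.1  0.7 -0.6] w0.999
down t7.1 [ 0.6001 -0.2977  0.0087] F [-0.  -0.3  0.3] w1.001
g1 t7.5 [ 0.5999 -0.2976  0.0087] F [-1.   0.6  7. ] w0.496
g2 t10.7 [ 0.5998 -0.2974  0.0089] F [-2.7  1.5 10.6] w0.484
up t12.1 [ 0.5993 -0.2972  0.1592] F [ 0.6 -0.2 -4.1] w0.485
 t12.5 [ 0.5996 -0.2974  0.1599] F [ 0.5 -0.3 -2. ] w0.488
```

View pics/m2.png

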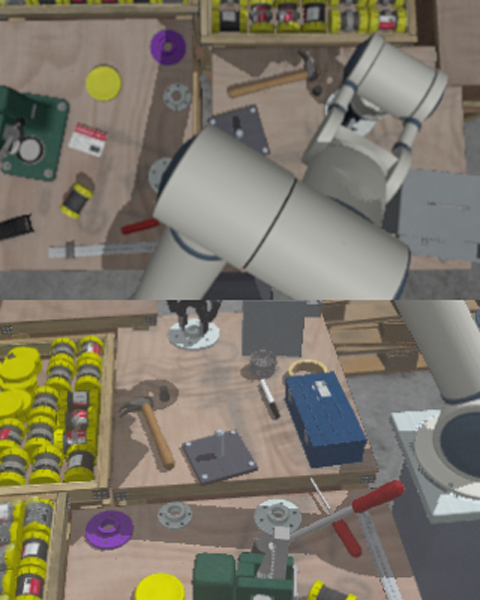

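Wide is held level. I'll carry it over the stand and use the held disc, whose position is known from the TCP, to measure the side camera's bias.

```bash
python3 - <<'E'
from h import *
a=60
ctrl.move_pose([.565,-.0435,.15],R(a)); ctrl.sleep(.2); rep()
o=ctrl.get_obs(); p=o["eef_pos"]
S=shot("side")
for dz in(-.003,0,.003): print(dz,rim(S,p[0],p[1],p[2]-.0009+dz,.06))
T=shot("top"); print("top",rim(T,p[0],p[1],p[2]-.0009,.06))
u=proj(S,[p])[0].astype(int); 
cs=cv2.resize(S["frame"][u[1]-45:u[1]+75,u[0]-70:u[0]+70],None,fx=5,fy=5,interpolation=cv2.INTER_CUBIC); print(u)
cv2.imwrite("pics/m3.png",cs[:,:,::-1])
E
```

```text
t13.8 [ 0.5654 -0.0447  0.15  ] F [ 0.4  0.4 -2.8] w0.485
-0.003 (array([ 0.5658375 , -0.04686413]), np.float64(-0.0011362381275095126), np.int64(86), np.float64(0.0007634658065361608))
0 (array([ 0.56587325, -0.04307704]), np.float64(-0.0016551809678608787), np.int64(85), np.float64(0.0009196094831596907))
0.003 (array([ 0.56651131, -0.03991617]), np.float64(-0.0013731366953328773), np.int64(86), np.float64(0.000937662663495291))
top (array([ 0.57738527, -0.04495805]), np.float64(0.007269691280064447), np.int64(76), np.float64(0.0021669810742732114))
[275 190]
```

View pics/m3.png

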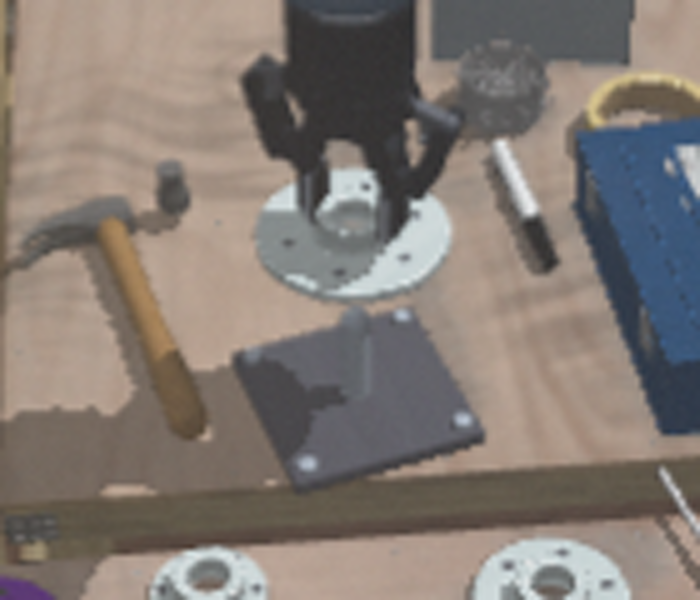

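```bash
cat >> h.py <<'E'
def lower(x,y,zs,zend,guard=10,v=.05):
    """stepwise guarded lowering; sideways force shifts the tool towards relief"""
    for z in zs:
        hit=ctrl.line_to([x,y,z],v,guard=guard); rep(f"z{z:.3f} hit{hit}")
        if hit: return False
    hit=ctrl.line_to([x,y,zend],.03,guard=guard); ctrl.sleep(.2); rep(f"end hit{hit}"); return True
E
python3 - <<'E'
from h import *
x,y=.5642,-.0455
ctrl.line_to([x,y,.110],.1); ctrl.sleep(.4); rep("above")
lower(x,y,[.085,.07,.045,.028],.0195)
E
```

```text
above t14.8 [ 0.5644 -0.0455  0.1103] F [ 0.4 -0.1 -2.3] w0.488
z0.085 hitFalse t15.4 [ 0.5642 -0.0455  0.0849] F [ 0.1  0.  -2.5] w0.484
z0.070 hitFalse t15.9 [ 0.564  -0.0455  0.0697] F [ 0.6  0.  -2.9] w0.485
z0.045 hitFalse t16.6 [ 0.5642 -0.0455  0.0449] F [ 0.1 -0.1 -2.3] w0.486
z0.028 hitFalse t17.0 [ 0.564  -0.0455  0.0277] F [ 0.3 -0.3 -2. ] w0.482
end hitTrue t17.6 [ 0.5646 -0.0456  0.0209] F [-1.1  0.9 10.8] w0.484
```

```bash
python3 - <<'E'
from h import *
ctrl.gripper_open(); rep("open"); p=ctrl.get_obs()["eef_pos"]
ctrl.line_to([p[0],p[1],.15],.15)
ctrl.move_pose([.464,.1378,.16],R(-10))
T,S=shot("top"),shot("side")
print(rim(T,.566,-.044,.02,.06),rim(S,.5645,-.0445,.02,.06))
pick(.464,.1378,-10,.0095)
u=proj(S,[[.5642,-.0455,.03]])[0].astype(int)
cv2.imwrite("pics/m4.png",cv2.resize(S["frame"][u[1]-45:u[1]+45,u[0]-60:u[0]+60],None,fx=5,fy=5,interpolation=cv2.INTER_CUBIC)[:,:,::-1])
E
```

```text
open t18.1 [ 0.5641 -0.0455  0.0202] F [-0.4  0.1 -1. ] w1.000
(array([ 0.56641482, -0.04340036]), np.float64(-7.835362577621217e-06), np.int64(120), np.float64(0.0006777676616655308)) (array([ 0.56532782, -0.04513442]), np.float64(-0.0006755536481222917), np.int64(105), np.float64(0.0007245180144994579))
down t21.9 [0.4645 0.1379 0.0103] F [-0.2  0.6 -0. ] w0.997
g1 t22.4 [0.4642 0.1378 0.01  ] F [-0.4 -1.4 11.3] w0.507
g2 t25.5 [0.4641 0.1378 0.0102] F [-2.3  0.1 16.7] w0.477
up t26.9 [0.4636 0.1377 0.1594] F [-0.7 -0.2 -2.2] w0.478
```

View pics/m4.png

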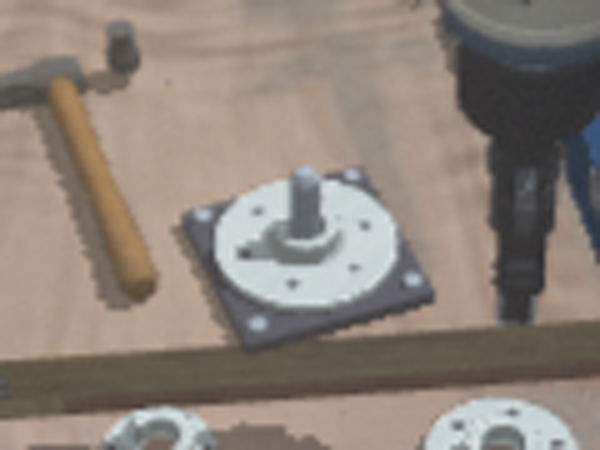

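Wide sits flat on the plate (disc at about (306,242) in the crop, spindle through the hub). Next, the middle one.

```bash
python3 - <<'E'
from h import *
x,y=.5642,-.0455
ctrl.move_pose([x,y,.15],R(80)); ctrl.line_to([x,y,.112],.1); ctrl.sleep(.4); rep("above")
S=shot("side"); p=ctrl.get_obs()["eef_pos"]; print(rim(S,p[0],p[1],p[2]-.002,.0475))
ok=lower(x,y,[.085,.07,.052],.0425)
print(ok)
u=proj(S,[p])[0].astype(int)
S=shot("side")
cv2.imwrite("pics/m5.png",cv2.resize(S["frame"][u[1]-45:u[1]+60,u[0]-60:u[0]+60],None,fx=5,fy=5,interpolation=cv2.INTER_CUBIC)[:,:,::-1])
E
```

```text
above t28.7 [ 0.5643 -0.0455  0.1123] F [ 0.3 -0.2 -1.9] w0.485
(array([ 0.5644308 , -0.04488342]), np.float64(-0.0010569816802004565), np.int64(96), np.float64(0.0009754195697648793))
z0.085 hitFalse t29.4 [ 0.5642 -0.0455  0.0849] F [-0.8  0.6 -1.6] w0.481
z0.070 hitFalse t29.9 [ 0.564  -0.0455  0.0697] F [ 1.1 -0.3 -2.3] w0.478
z0.052 hitFalse t30.4 [ 0.5641 -0.0455  0.0517] F [ 0.2 -0.7 -2.3] w0.476
end hitTrue t30.9 [ 0.5646 -0.0456  0.0443] F [-1.5 -1.3 11.4] w0.477
True
```

View pics/m5.png

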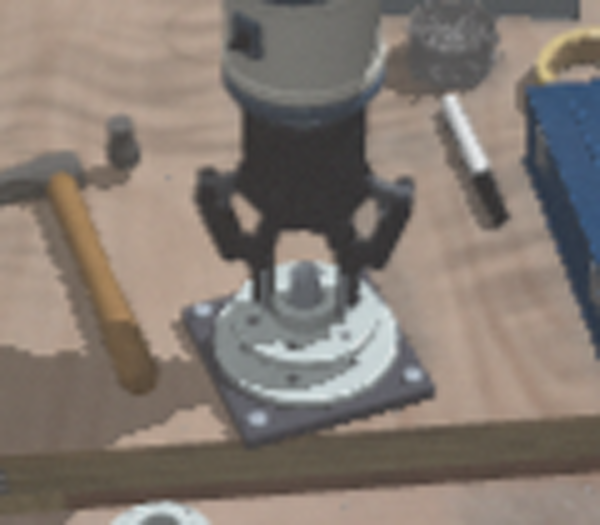

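Middle is resting on the wide hub: contact at TCP z = 0.0443, as expected, and the spindle shows through its hub. Releasing it and fetching the narrow one.

```bash
python3 - <<'E'
from h import *
ctrl.gripper_open(); p=ctrl.get_obs()["eef_pos"]
ctrl.line_to([p[0],p[1],.16],.15)
pick(.6668,.1124,-10,.0095)
x,y=.5642,-.0455
ctrl.move_pose([x,y,.15],R(80)); ctrl.line_to([x,y,.115],.1); ctrl.sleep(.4); rep("above")
p=ctrl.get_obs()["eef_pos"]; S=shot("side"); print(rim(S,p[0],p[1],p[2]-.002,.035))
u=proj(S,[p])[0].astype(int)
cv2.imwrite("pics/m6.png",cv2.resize(S["frame"][u[1]-45:u[1]+60,u[0]-60:u[0]+60],None,fx=5,fy=5,interpolation=cv2.INTER_CUBIC)[:,:,::-1])
E
```

```text
down t35.0 [0.6673 0.1124 0.0102] F [0.1 0.1 0.2] w0.999
g1 t35.5 [0.6671 0.1124 0.0101] F [-1.2 -0.2  5.1] w0.494
g2 t38.6 [0.667  0.1124 0.0104] F [-3.1 -0.4  9.4] w0.487
up t40.0 [0.6664 0.1124 0.1591] F [-1.1  0.  -1.1] w0.482
above t41.7 [ 0.5643 -0.0455  0.1153] F [-0.8 -0.7 -1. ] w0.487
(array([ 0.5619057 , -0.04573878]), np.float64(-0.001630384526890279), np.int64(96), np.float64(0.00237165702990572))
```

View pics/m6.png

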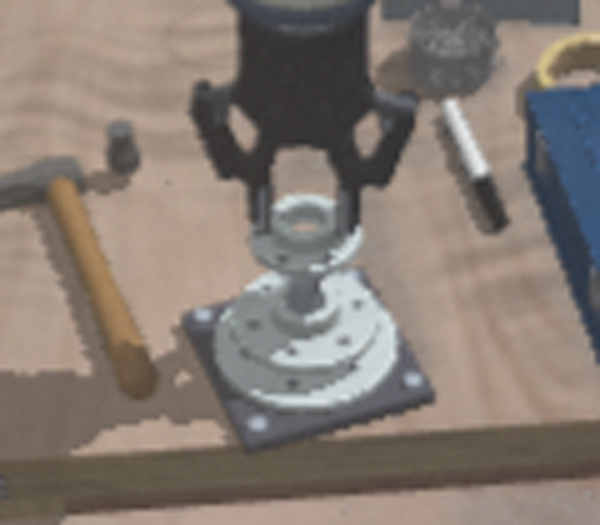

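Narrow is held level over the spindle at about (306,235), with wide and middle stacked below.

```bash
python3 - <<'E'
from h import *
x,y=.5642,-.0455
ok=lower(x,y,[.095,.083,.073],.0645)
z=ctrl.get_obs()["eef_pos"][2]
if ok and abs(z-.0664)<.002:
    ctrl.gripper_open(); p=ctrl.get_obs()["eef_pos"]
    ctrl.line_to([p[0],p[1],.18],.15); ctrl.move_pose([.40,-.12,.28],R(80)); ctrl.sleep(.3); rep("away")
S,T=shot("side"),shot("top")
for n,zz,r in(("w",.02,.06),("m",.042,.0475),("n",.064,.035)):
    print(n,rim(S,.565,-.045,zz,r),rim(T,.566,-.0435,zz,r))
for t in("hammer","label_pad","end_cap","bench_coupling","screwdriver"):
    print(t,[np.round(q["location"],3) for q in ctrl.search_frame("side",t)[:1]],[np.round(q["location"],3) for q in ctrl.search_frame("top",t)[:1]])
u=proj(S,[[x,y,.06]])[0].astype(int)
f=lambda d:cv2.resize(d["frame"][v[1]-40:v[1]+40,v[0]-40:v[0]+40],(400,400),interpolation=cv2.INTER_CUBIC)
v=u;a=f(S); v=proj(T,[[x,y,.06]])[0].astype(int); b=f(T)
cv2.imwrite("pics/m7.png",np.hstack([a,b])[:,:,::-1])
E
```

```text
z0.095 hitFalse t42.3 [ 0.5641 -0.0455  0.0947] F [-0.2 -0.3 -1. ] w0.484
z0.083 hitFalse t42.7 [ 0.5639 -0.0454  0.0826] F [ 0.3 -0.9 -1.6] w0.484
z0.073 hitFalse t43.1 [ 0.564  -0.0454  0.0726] F [ 0.2 -0.6 -1.4] w0.482
end hitTrue t43.5 [ 0.5646 -0.0456  0.0665] F [-0.9  0.4  8.4] w0.482
away t46.1 [ 0.4004 -0.1197  0.2795] F [-0.3  0.2 -0.4] w1.001
w (array([ 0.5656026 , -0.04480221]), np.float64(-0.00028633961839273197), np.int64(101), np.float64(0.0009854637490432313)) (array([ 0.56652068, -0.04342339]), np.float64(-1.1028186319231846e-05), np.int64(120), np.float64(0.0007514042269057553))
m (array([ 0.56818679, -0.04964967]), np.float64(0.00281064937182776), np.int64(97), np.float64(0.0020753113155004433)) (array([ 0.56435643, -0.04284095]), np.float64(0.010885486078144775), np.int64(120), np.float64(0.0005117131247393096))
n (array([ 0.56503076, -0.04486064]), np.float64(-0.0012726090803830315), np.int64(103), np.float64(0.0020924444418908843)) (array([ 0.5752891 , -0.03227472]), np.float64(-0.0014595132827784508), np.int64(107), np.float64(0.003867157284417503))
hammer [array([ 0.706, -0.172,  0.023])] [array([ 0.703, -0.172,  0.024])]
label_pad [array([0.553, 0.38 , 0.005])] [array([0.559, 0.34 , 0.012])]
end_cap [array([0.7  , 0.306, 0.014])] [array([0.703, 0.304, 0.014])]
bench_coupling [array([0.409, 0.372, 0.045])] [array([0.4  , 0.355, 0.048])]
screwdriver [array([0.341, 0.206, 0.019])] [array([0.343, 0.189, 0.02 ])]
```

View pics/m7.png

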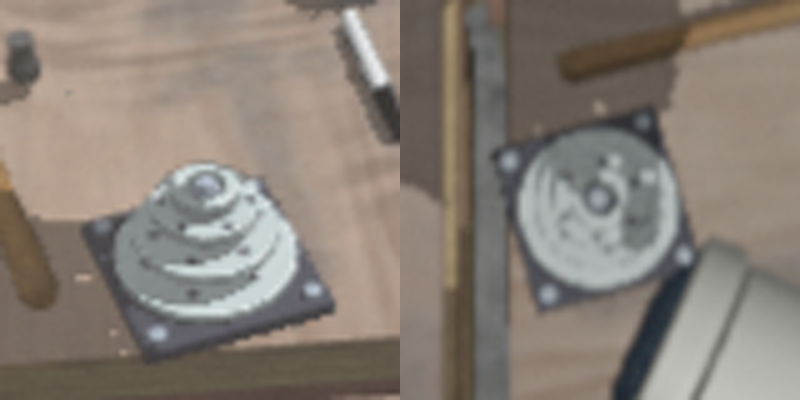

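The stack is level, widest to narrowest, with the spindle tip showing in the top hub at (207,183), and the gripper is clear. Handing in.

```bash
python3 -c "
from cell import ctrl
ctrl.finish_job()"
```

```text
the job is handed in; nothing more can be done
```

All three spacers are on the spindle, hubs up: wide on the plate, then middle, then narrow. The job was handed in at about 47 s of the 70 s; no verdict was reported. Each spacer was centred with two crossed grips, lowered under a force guard until it touched its seat, and released there. I left the purple look-alike alone.

**Seating:** Contact came at TCP heights 0.0209, 0.0443 and 0.0665 m, which matches the 22 mm steps between seats. Sideways force stayed under about 1.5 N on the way down. The final pictures show a level, concentric stack with the gripper clear.

**Position:** The camera fit of the wide spacer agrees with the tool position within the camera bias of about 2 mm.

**Bystanders:** The network positions of all five bystanders differ from the start by no more than about 5 mm, except the hammer from the side camera, at about 6.5 mm.

**Checks that disagreed:**
- The final rim fits of the middle spacer (both cameras) and the narrow one (top camera) were unusable, because the edges are bright on bright. For those two I relied on the contact heights and the pictures.
- The two cameras put the label pad 40 mm apart in y, and did so before I moved anything. Each camera's own reading of it changed by no more than about 3 mm.

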